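# Shut the cold-water stopcock in the bench box

### The arm

A 7-joint arm with a two-finger parallel gripper is mounted at the origin on the work surface. World frame = base frame: x ahead of the robot, y to its left, z up, the work surface at z = 0. Lengths are in mm, angles in rad, forces in N, time in s.
With the tool pointing down it reaches from about 425 to 950 mm from the base axis. Payload 16.7 kg.
Tool frame: the origin (TCP) lies between the finger pads; the fingertips stand 17 mm ahead of it and the grasp point (between the pads) lies 2 mm behind it (finger_overhang is the distance from the TCP to the fingertips, in mm); z points along the fingers, y is the direction in which the jaws open and shut (so a half turn about z gives the same grasp; the last joint's range is limited). The gripper opens to 94 mm and grips with 3 to 60 N. Pads are 16 mm wide; open, the fingers measure 119 mm over their backs; the gripper's body (75 mm by 177 mm) begins 78 mm behind the grasp point.
Start: joints at [0.951, 0.426, 0.074, 1.606, -0.034, 1.111, -0.067], TCP at [306.144, -601.541, 222.467] pointing down, gripper open.
Joint ranges: [-2.85, 2.85], [-0.5, 2.14], [-1.23, 1.37], [0.21, 2.46], [-1.02, 4.16], [0.16, 2.05], [-2.73, 2.73]. Speed limits (rad/s): [1.89, 1.89, 2.39, 2.39, 3.01, 3.01, 3.01].

### API

Orientations are given as a unit quaternion [w, x, y, z].
In Python, from plant import observe, get_image, camera_params, sign_off, finger_overhang gives the robot as it stands.
- The arm moves only by the tool apply_moves, never from a script. Its argument "deltas" is a list that holds one entry, the list of rows, each a list of 6 numbers: the shift along the world's x, y, z in m, then the turn, a rotation vector about the world's x, y, z in rad. In form: [[[dx, dy, dz, ax, ay, az], ...]]. A call has 1 to 20 rows; each row shifts and turns the commanded pose from where the row before left it; what a row does not reach is not made up. A row lasts 1/8 s, in which the tool goes at most 62.5 mm and 10.7 degrees, less where a joint would pass 70% of its speed; a pose out of reach is approached as far as the arm can. A call is refused whole if a number of a shift passes 0.0625 or a number of a turn 0.188, either way. A call with a gripper value outside its range is refused whole. "gripper" is the finger opening in m, from 0 to 0.094, set as the call begins (left out, the last holds). The fingers move at their own pace and stop on an object; "grip_force" is the grip in N (left out, the last holds). Time passes only in rows, so rows that do not move let the fingers close. It gives the time, the measured TCP pose, the force and the opening at its end, in the units of the state.
- observe(): the state, without advancing time (a new reading comes with each control period).
- get_image(name): name is "scene" or "side" or "wrist"; returns the picture (384x512x3 uint8, red, green, blue); there is no depth.
- camera_params(name): a dict with "mtx" (3x3 intrinsics, pixels), "extrinsics" (4x4, takes a point from camera to world coordinates). Camera axes: x right, y up, looking along -z (the intrinsics and any distortion apply to the point x, -y, -z); pixel columns grow to the right and rows downward; lengths in mm; the calibration is good to about 2 mm. A picture is of the moment at which its call begins: read the wrist's pose just before it. camera_params takes no time and is no camera call; for the wrist camera it gives the pose at the moment of the call.
- sign_off(): hands the job in, once; it reports no verdict.
The state is a dict: "t": time; "q": joint angles; "qd": joint speeds; "joint_torque": joint torques, N m; "ee_pos": TCP position; "ee_rot": TCP orientation; "ft_force": force on the tool from outside, world axes, zero at the start; "torque": the same for the moment, N m; "width": opening from 0.0 (shut) to 1.0 (fully open).
Only numpy, scipy, OpenCV 4.12 (cv2) and the standard library are available. Lean on these libraries where they do the work, as an engineer would, in place of code of your own. Each camera call takes 0.05 s, during which the arm holds its last target. There are 200 camera calls.

### The job

The bench tap is due for a new washer: with the fingertips, slide the loose cover of the stopcock box all the way across, off the valves and over the meters, then push the blue valve lever round until it is fully shut. Only slide the cover in its tracks, never lift it or tip it out; leave it across over the meters, leave the red lever open as it is, and do not disturb the other things on the bench.

Things in the scene. Friction and masses are not known exactly. Their poses are not given: they have to be found in the camera images.
- box: Grey stopcock and meter box fixed on the steel bench, 268 mm (x, depth) by 330 mm (y, length) by 93 mm tall, open above. Origin: centre of its underside, on the bench; z up. Valve bay: its -y half; meter bay: its +y half; each 240 mm in x by 156 mm in y inside. Two copper pipes run along y through both bays and turn down into the bench 55 mm beyond each end.
- valve_bay (a point): Middle of the open top of the valve bay, in the box's frame at (0, -80, 85) mm: where the cover's origin is when the bay is fully covered. The box's front and back walls end in level ledges 85 mm above the bench, on which the cover slides along y between guide lips 93 mm high (2 mm play each side). End stops at both ends are 91 mm high. Axes as the box's.
- meter_bay (a point): Middle of the open top of the meter bay, in the box's frame at (0, +80, 85) mm: where the cover's origin is when it is slid fully across, against the end stop. The bay holds two round brass water meters, their tops 76 mm above the bench. Axes as the box's.
- cover: Loose bare-metal plate, 256 mm (x) by 160 mm (y) by 4 mm, about 0.5 kg, lying on the ledges parallel to the box. Origin: centre of its underside, 85 mm above the bench. It starts over the valve bay (origin at y = -80 to -57 mm in the box's frame) and slides along the box's +y to y = +80 mm. Not held down; a few newtons slide it.
- cover_lip (a point): Middle of the top edge of the cover's finger lip: an upright fold 100 mm long in x, 5 mm thick in y, rising 22 mm above the plate's upper face (top 111 mm above the bench, plate's face 89 mm). It stands 45 mm to the -y side of the cover's origin, 35 mm from the plate's -y edge. Push on its -y face. Axes as the cover's.
- cold_stem (a point): On the upright stem axis of the cold-water valve (blue lever), 65 mm above the bench, mid-height of the lever's sleeve. In the box's frame at y = -55 mm and x = -45 or +55 mm: which line is in front varies. Its axes turn with the lever, which points along its -y.
- cold_handle_tip (a point): Free end of the blue lever, 58 mm from the stem axis, 65 mm above the bench. The blue sleeve is 13 mm wide and 10 mm tall (60 to 70 mm above the bench; the cover's underside is at 85) and reaches from 16 to 58 mm from the axis. Apart from the stems and levers nothing in the valve bay is higher than 50 mm.
- cold_handle (a joint): Angle of the blue lever (rad): 0 = open, along the pipe, pointing to the box's -y; it turns clockwise seen from above up to 1.571 = shut, across the pipe, pointing to the box's -x, against a stop. It stays where it is left; about 5 to 6 N near the end of the sleeve turns it.
- hot_stem (a point): On the upright stem axis of the hot-water valve (red lever), 65 mm above the bench, mid-height of the lever's sleeve. In the box's frame at y = -55 mm and x = -45 or +55 mm: which line is in front varies. Its axes turn with the lever, which points along its -y.
- hot_handle_tip (a point): Free end of the red lever, 58 mm from the stem axis, 65 mm above the bench. The red sleeve is 13 mm wide and 10 mm tall (60 to 70 mm above the bench; the cover's underside is at 85) and reaches from 16 to 58 mm from the axis. Apart from the stems and levers nothing in the valve bay is higher than 50 mm.
- hot_handle (a joint): Angle of the red lever (rad): 0 = open, along the pipe, pointing to the box's -y; it turns clockwise seen from above up to 1.571 = shut, across the pipe, pointing to the box's -x, against a stop. It stays where it is left; about 5 to 6 N near the end of the sleeve turns it.
- wrench: Open-ended steel spanner lying on the bench beyond the meter end of the box; loose bystander, origin at its underside.
- screwdriver: Screwdriver lying behind the box; loose bystander, origin at its underside.
- washer_jar: Clear jar with a steel lid, 60 mm across, 70 mm tall; loose bystander, origin at the centre of its underside.
- tape_roll: White roll of tape, 84 mm across, 25 mm tall; loose bystander, origin at the centre of its underside.
- spray: White and green spray bottle with a blue trigger head, 70 mm across, 203 mm tall; loose bystander, origin at the centre of its underside.
- sample_pot: White sample pot with a yellow cap, 44 mm across, 60 mm tall; loose bystander, origin at the centre of its underside.

How it is judged:
By the outcome, as a careful person would: the job done as asked, in the order asked, and still so for the second after the job is handed in, with the robot touching nothing.
It also fails if it takes over 48 s, if anything falls off the work surface, if the arm or the gripper's body presses on something with over 40 N, if the wrist force passes 120 N, or if a joint passes its speed limit or range.

## Working session

There is one attempt and no reset: what is moved stays moved. The work goes in short steps, Python scripts to look and compute and a tool call to move; the robot and the scene stay as the last step left them, time stands still between calls to the robot, and variables do not carry over. Pictures are saved under pics/ and viewed, about 8 in all and at most 12, crops included, and the job is handed in when it is done.

Besides the shell and the picture viewer there is one more tool, called after ">>>" as name([rows], argument=value, ...), one row to a line, values as JSON. apply_moves: Moves the arm, as the interface text tells. Its arguments: {"type":"object","properties":{"deltas":{"type":"array"},"gripper":{"type":"number"},"grip_force":{"type":"number"}},"required":["deltas"]}

```bash
mkdir -p pics && ls && python3 - <<'E'
from plant import *
import cv2
s=observe();print(s['t'],s['ee_pos'],s['ee_rot'],s['ft_force'],s['width'],finger_overhang)
for n in("scene","side"):
    cv2.imwrite(f"pics/{n}0.png",get_image(n)[:,:,::-1]);p=camera_params(n);print(n,p)
E
```

```text
pics
0.0 [ 305.96469881 -601.19960201  221.77807078] [-6.15949290e-04  9.72427939e-01  2.33202679e-01 -1.85147950e-04] [ 0.94129476 -0.28737781 -0.30016774] 0.9990085284351701 17.0
scene {'mtx': array([[380.55974226,   0.        , 257.50694771],
       [  0.        , 380.55974226, 193.76326185],
       [  0.        ,   0.        ,   1.        ]]), 'extrinsics': array([[ 6.98041190e-01, -5.22087311e-01,  4.90064625e-01,
         1.03382380e+03],
       [ 7.15854674e-01,  5.25099714e-01, -4.60241649e-01,
        -4.27125747e+02],
       [-1.70464699e-02,  6.72082681e-01,  7.40279871e-01,
         8.59823591e+02],
       [ 0.00000000e+00,  0.00000000e+00,  0.00000000e+00,
         1.00000000e+00]])}
side {'mtx': array([[439.43992109,   0.        , 253.577336  ],
       [  0.        , 439.43992109, 190.69381518],
       [  0.        ,   0.        ,   1.        ]]), 'extrinsics': array([[-7.26586270e-01,  4.39618231e-01, -5.28022919e-01,
        -4.37071848e+01],
       [-6.87063180e-01, -4.69445093e-01,  5.54585874e-01,
         6.40984918e+02],
       [-4.07170747e-03,  7.65739587e-01,  6.43137859e-01,
         7.85257032e+02],
       [ 0.00000000e+00,  0.00000000e+00,  0.00000000e+00,
         1.00000000e+00]])}
```

View pics/scene0.png

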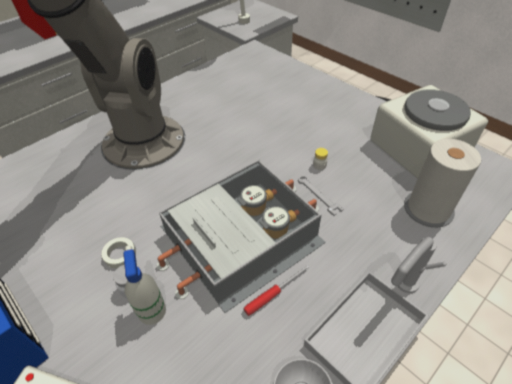

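View pics/side0.png

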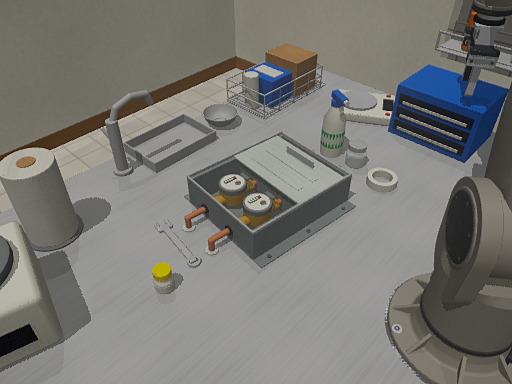

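The scene view shows the box with the cover over the valve (left) half and the finger lip near (203,233). The spray bottle (140,290), tape (118,250) and jar stand near the valve end. The side view shows the box from the meter end, with the lip near (300,156). I'll enlarge both.

```bash
python3 - <<'E'
import cv2
a=cv2.imread("pics/scene0.png")[155:315,85:345];b=cv2.imread("pics/side0.png")[80:270,170:410]
cv2.imwrite("pics/a.png",cv2.resize(a,None,fx=3,fy=3,interpolation=cv2.INTER_CUBIC))
cv2.imwrite("pics/b.png",cv2.resize(b,None,fx=3,fy=3,interpolation=cv2.INTER_CUBIC))
E
```

```text
(no output)
```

View pics/a.png

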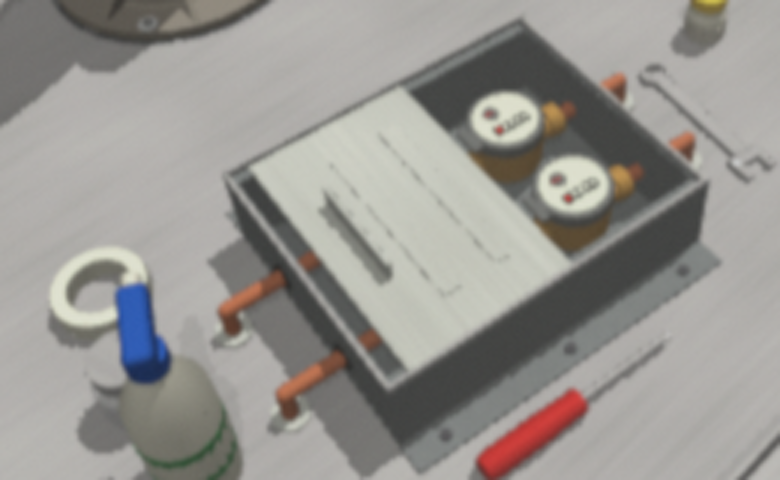

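View pics/b.png

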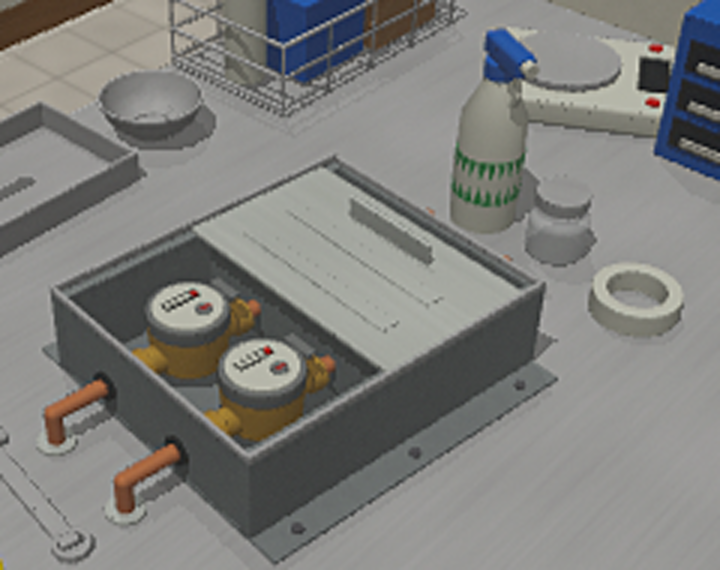

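```bash
cat > h.py <<'E'
import numpy as np
from plant import *
def proj(n,u,v,z,p=None):
    p=p or camera_params(n);E=p['extrinsics'];d=np.linalg.inv(p['mtx'])@[u,v,1.];d=E[:3,:3]@[d[0],-d[1],-d[2]]
    o=E[:3,3];return o+d*(z-o[2])/d[2]
def pix(n,X,p=None):
    p=p or camera_params(n);E=p['extrinsics'];c=E[:3,:3].T@(np.array(X)-E[:3,3]);q=p['mtx']@[c[0],-c[1],-c[2]];return q[:2]/q[2]
E
python3 - <<'E'
from h import *
np.set_printoptions(precision=1,suppress=True)
A=lambda u,v,z:proj("scene",u/3+85,v/3+155,z)[:2]
B=lambda u,v,z:proj("side",u/3+170,v/3+80,z)[:2]
# order: (-x,-y),(-x,+y),(+x,+y),(+x,-y)
s=np.array([A(226,177,91),A(521,20,91),A(706,182,92),A(390,387,91)])
d=np.array([B(545,285,91),B(248,460,91),B(53,290,91),B(335,158,91)])
loc=np.array([[-134,-165],[-134,165],[134,165],[134,-165.]])
for k in(s,d,(s+d)/2):
    c=k.mean(0);H=loc.T@(k-c);th=np.arctan2(H[0,1]-H[1,0],H[0,0]+H[1,1]);R=np.array([[np.cos(th),-np.sin(th)],[np.sin(th),np.cos(th)]])
    print(k.tolist(),"c",c,"th",th,"res",((k-c)@R-loc).tolist())
print("lip",A(325,192,111),A(390,270,111),B(350,202,111),B(433,250,111))
for n,q in(("lipS",[A(325,192,111),A(390,270,111)]),("lipD",[B(350,202,111),B(433,250,111)])): print(n,[((x-c)@R) for x in q])
print("cover+y edge",[((x-c)@R) for x in(A(402,88,89),A(568,262,89),B(193,228,89),B(382,372,89))])
print("spray",B(480,222,0),"jar",B(558,255,0),B(567,188,70),"tape",B(636,310,0), "pot")
E
```

```text
[[395.6406573190536, -178.51519699689746], [435.5751980691126, 142.71549089384513], [695.2008871030482, 111.28947085757414], [653.3778889729301, -208.0803373979892]] c [544.9 -33.1] th -0.12314304206074836 res [[3.6784331102198564, 2.3934382043530604], [3.853144472713552, -3.9031607266782373], [-2.6270667879160783, -3.2008506946928037], [-4.904510795017245, 4.710573217017981]]
[[385.81439966479144, -174.870149794211], [427.4385135100617, 149.76985894438644], [687.5612265494492, 116.97142112062113], [647.1519464717647, -204.6087641559143]] c [537.  -28.2] th -0.1235333328277174 res [[2.0494554972549395, 0.8041331394574911], [3.354431642965892, -1.9008941456232264], [-2.4637287652312523, -2.3972316407759706], [-2.940158374989494, 3.493992646941706]]
[[390.7275284919225, -176.6926733955542], [431.5068557895871, 146.24267491911579], [691.3810568262487, 114.13044598909764], [650.2649177223475, -206.34455077695173]] c [541.  -30.7] th -0.12333901170747703 res [[2.863926413434484, 1.5988396362334925], [3.6038522958403973, -2.902089342579359], [-2.5454555646261383, -2.7989518403062448], [-3.9223231446486295, 4.102201546652111]]
lip [ 485.  -135.3] [ 584.1 -147.4] [ 569.8 -133.9] [ 470.9 -126.9]
lipS [array([ -42.7, -110.8]), array([  57.2, -110.6])]
lipD [array([ 41.3, -98.9]), array([ -57.7, -104.1])]
cover+y edge [array([-122.6,   16.6]), array([125.9,  15.3]), array([125. ,  15.9]), array([-126.2,   20.5])]
spray [ 549.9 -324.9] jar [ 459.9 -331.5] [ 469.  -342.7] tape [ 358.  -308.1] pot
```

Estimated box centre is (541,-31) with yaw -0.123, and lip ends and edges agree with the given sizes to within a few mm. The two cameras differ by about 8 mm, so I'll move above and look with the wrist camera.

>>> apply_moves([
  [[0.018,0.0355,0.005,0,0,0.0813],[0.018,0.0355,0.005,0,0,0.0813],[0.018,0.0355,0.005,0,0,0.0813],[0.018,0.0355,0.005,0,0,0.0813],[0.018,0.0355,0.005,0,0,0.0813],[0.018,0.0355,0.005,0,0,0.0813],[0.018,0.0355,0,0,0,0.0813],[0.018,0.0355,0,0,0,0.0813],[0.018,0.0355,0,0,0,0.0813],[0.018,0.0355,0,0,0,0.0813],[0.018,0.0355,0,0,0,0.0813],[0.018,0.0355,0,0,0,0.0813],[0,0,0,0,0,0]],
], gripper=0.045)

```text
t: 1.72
ee_pos: [523.3, -171.5, 252.7]
ee_rot: [-0.0, 0.747, 0.665, 0.0]
ft_force: [-1.2, 0.1, -0.5]
width: 0.483
```

```bash
python3 - <<'E'
from h import *
import cv2
s=observe();R=camera_params("wrist");print(s['t'],s['ee_pos'],s['ee_rot'],s['ft_force'],s['width']);print(R)
cv2.imwrite("pics/w1.png",cv2.resize(get_image("wrist")[:,:,::-1],(768,576),interpolation=cv2.INTER_CUBIC))
E
```

```text
1.725 [ 523.30647825 -171.52133907  252.70044576] [-9.23110791e-05  7.47200354e-01  6.64598717e-01  4.10434228e-04] [-1.16904433  0.07250796 -0.4948274 ] 0.48326410656103314
{'mtx': array([[303.37403691,   0.        , 260.10895224],
       [  0.        , 303.37403691, 190.83357179],
       [  0.        ,   0.        ,   1.        ]]), 'extrinsics': array([[ 9.93200871e-01,  1.12443968e-01,  3.01394159e-02,
         5.32285683e+02],
       [-1.16399139e-01,  9.55198932e-01,  2.72114388e-01,
        -9.29089600e+01],
       [ 1.80848362e-03, -2.73772449e-01,  9.61792792e-01,
         4.15261030e+02],
       [ 0.00000000e+00,  0.00000000e+00,  0.00000000e+00,
         1.00000000e+00]])}
```

View pics/w1.png

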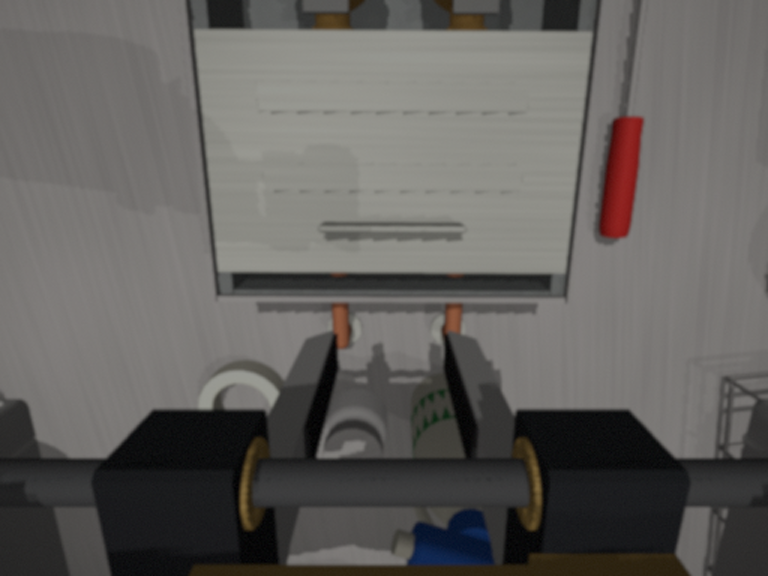

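```bash
python3 - <<'E'
from h import *
np.set_printoptions(precision=1,suppress=True)
W=lambda u,v,z:proj("wrist",u/1.5,v/1.5,z)[:2]
print("lip",W(320,226,111),W(465,226,111));print("edge-y",W(217,273,89),W(566,271,89),"edge+y",W(195,30,89),W(593,30,89))
print("box -y outer top",W(217,297,91),W(567,297,91))
E
```

```text
lip [ 480.3 -133.9] [ 576.6 -145.5]
edge-y [ 395.4 -161.9] [ 651.4 -191.4] edge+y [417.3  -2.5] [671.  -33.2]
box -y outer top [ 392.1 -179.6] [ 651.2 -211. ]
```

>>> apply_moves([
  [[0,0,-0.034,0,0,0],[0,0,-0.035,0,0,0],[0,0,-0.035,0,0,0],[0,0,-0.025,0,0,0],[0,0,-0.01,0,0,0],[0,0,0,0,0,0],[0.001,0.007,0,0,0,0],[0.001,0.007,0,0,0,0],[0.001,0.006,0,0,0,0],[0.001,0.006,0,0,0,0],[0.001,0.008,0,0,0,0]],
])

```text
t: 3.15
ee_pos: [527.3, -141.8, 113.7]
ee_rot: [0.0, 0.75, 0.662, -0.0]
ft_force: [0.3, -4.1, 3.7]
width: 0.479
```

>>> apply_moves([
  [[0.0018,0.0149,0,0,0,0],[0.0019,0.0149,0,0,0,0],[0.0018,0.0149,0,0,0,0],[0.0019,0.0149,0,0,0,0],[0.0018,0.0149,0,0,0,0],[0.0019,0.0149,0,0,0,0],[0.0018,0.0149,0,0,0,0],[0,0,0,0,0,0]],
])

```text
t: 4.15
ee_pos: [540.1, -35.2, 113.3]
ee_rot: [-0.0, 0.749, 0.663, 0.0]
ft_force: [-0.2, -0.0, -0.4]
width: 0.479
```

```bash
python3 - <<'E'
from h import *
import cv2
s=observe();print(s['t'],s['ee_pos'],s['ft_force'])
a=get_image("wrist")[:,:,::-1];b=get_image("scene")[155:315,130:345,::-1]
cv2.imwrite("pics/w2.png",np.hstack([cv2.resize(a,(400,300)),cv2.resize(b,(400,300),interpolation=cv2.INTER_CUBIC)]))
E
```

```text
4.15 [540.06631259 -35.19505253 113.31093406] [-0.18097421 -0.01855681 -0.41872082]
```

View pics/w2.png

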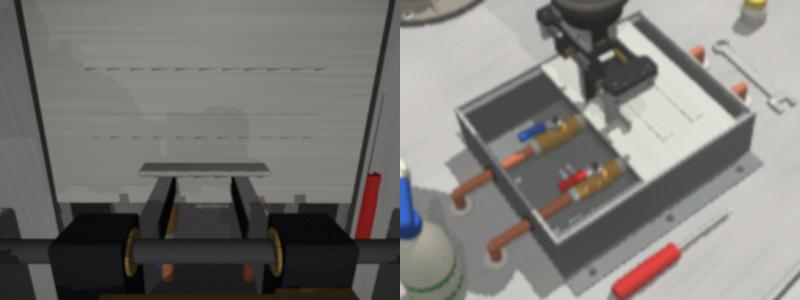

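The cover is sliding flat. Blue is the near (-x) line and red the far one. I'll continue to the end stop.

>>> apply_moves([
  [[0.0012,0.01,0,0,0,0],[0.0012,0.01,0,0,0,0],[0.0005,0.004,0,0,0,0],[0.0003,0.002,0,0,0,0],[0.0002,0.002,0,0,0,0]],
])

```text
t: 4.88
ee_pos: [543.4, -9.3, 113.4]
ee_rot: [-0.0, 0.75, 0.662, -0.0]
ft_force: [-0.8, -2.6, -1.5]
width: 0.477
```

>>> apply_moves([
  [[0.0002,0.002,0,0,0,0],[0.0002,0.002,0,0,0,0]],
])

```text
t: 5.12
ee_pos: [543.9, -7.2, 113.5]
ee_rot: [0.001, 0.75, 0.661, -0.001]
ft_force: [0.4, -18.0, 0.8]
width: 0.481
```

The cover is against the stop (18 N, and the position matches 80 mm). Next I'll plan the lever arc.

```bash
python3 - <<'E'
from h import *
np.set_printoptions(precision=1,suppress=True)
th=-.124;R=np.array([[np.cos(th),-np.sin(th)],[np.sin(th),np.cos(th)]]);c=np.array([542.2,-31.6]);st=np.array([-45,-55])
w=lambda l:c+R@np.array(l)
print("hover",w([-14,-97]),"backoff",w([0,-5]),"now",observe()['ee_pos'])
pr=w([-14,-97])
for d in range(0,91,9):
    f=np.radians(d);h=12.5*np.cos(f)+8*np.sin(f)
    l=st+42*np.array([-np.sin(f),-np.cos(f)])+(6.5+h)*np.array([np.cos(f),-np.sin(f)]);p=w(l);print(d,l,p,p-pr);pr=p
E
```

```text
hover [ 516.3 -126.1] backoff [541.6 -36.6] now [543.9  -7.2 113.5]
0 [-26. -97.] [ 504.4 -124.6] [-11.9   1.5]
9 [-31.7 -99.6] [ 498.4 -126.5] [-6.  -1.9]
18 [ -38.1 -101.4] [ 491.8 -127.5] [-6.6 -1. ]
27 [ -45.1 -102.1] [ 484.8 -127.3] [-7.   0.2]
36 [ -52.4 -101.5] [ 477.6 -125.8] [-7.2  1.5]
45 [-59.9 -99.5] [ 470.5 -123. ] [-7.1  2.9]
54 [-67.  -96.1] [ 463.8 -118.7] [-6.7  4.3]
63 [-73.7 -91.3] [ 457.8 -113.1] [-6.   5.6]
72 [-79.4 -85.1] [ 452.9 -106.2] [-4.9  6.9]
81 [-83.9 -77.7] [449.3 -98.3] [-3.6  7.8]
90 [-87.  -69.5] [447.3 -89.8] [-2.   8.5]
```

>>> apply_moves([
  [[-0.001,-0.008,0,0,0,0],[-0.003,-0.022,0,0,0,0],[-0.006,-0.023,0,0,0,0],[-0.006,-0.023,0,0,0,0],[-0.006,-0.023,0,0,0,0],[-0.006,-0.022,0,0,0,0],[0,0,0,0,0,0],[0,0,0,0,0,0]],
], gripper=0)

```text
t: 6.12
ee_pos: [516.2, -125.5, 113.6]
ee_rot: [-0.0, 0.75, 0.662, 0.0]
ft_force: [-0.3, 0.4, -1.6]
width: 0.002
```

```bash
python3 - <<'E'
from h import *
import cv2
p=camera_params("wrist");s=observe();print(s['t'],s['ee_pos'],s['ft_force'],s['width'])
a=get_image("wrist")[:,:,::-1];b=get_image("scene")[155:315,130:345,::-1]
cv2.imwrite("pics/w3.png",np.hstack([cv2.resize(a,(400,300)),cv2.resize(b,(400,300),interpolation=cv2.INTER_CUBIC)]))
E
```

```text
6.125 [ 516.16964789 -125.51175936  113.59111667] [-0.28598005  0.43838611 -1.55988942] 0.0021306931565773356
```

View pics/w3.png

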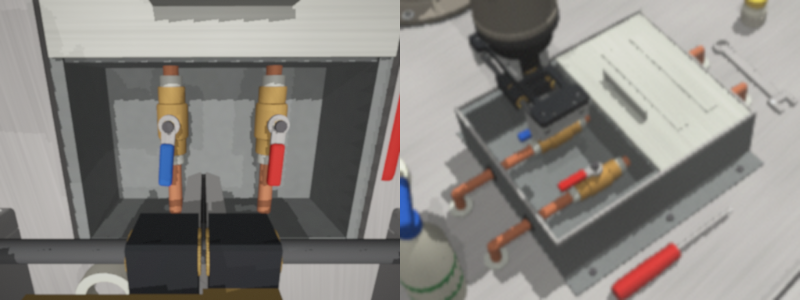

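```bash
python3 - <<'E'
from h import *
th=-.124;R=np.array([[np.cos(th),-np.sin(th)],[np.sin(th),np.cos(th)]]);c=np.array([542.2,-31.6])
for u,v,z in((168,127,72),(166,186,69),(276,186,69)): print(R.T@(proj("wrist",u*1.28,v*1.28,z)[:2]-c))
E
```

```text
[-44.83227954 -55.11759988]
[ -49.43776349 -112.4824879 ]
[  55.17181984 -112.46479835]
```

The stem and tip positions match to within about 1 mm, apart from the blue tip reading about 4 mm to -x. Descending and starting the sweep.

>>> apply_moves([
  [[0,0,-0.015,0,0,0],[0,0,-0.015,0,0,0],[0,0,-0.0095,0,0,0],[0,0,0,0,0,0],[-0.006,0.0008,0,0,0,0],[-0.006,0.0007,0,0,0,0],[-0.006,-0.0019,0,0,0,0],[-0.0066,-0.001,0,0,0,0],[-0.007,0.0002,0,0,0,0],[-0.0072,0.0015,0,0,0,0]],
])

```text
t: 7.48
ee_pos: [478.3, -126.2, 74.8]
ee_rot: [0.001, 0.75, 0.662, 0.001]
ft_force: [6.8, 0.1, -0.5]
width: 0.004
```

>>> apply_moves([
  [[-0.0071,0.0029,0,0,0,0],[-0.0067,0.0043,0,0,0,0],[-0.006,0.0056,0,0,0,0],[-0.0049,0.0069,0,0,0,0],[-0.0036,0.0078,0,0,0,0],[-0.002,0.0075,0,0,0,0],[0,0,0,0,0,0]],
])

```text
t: 8.35
ee_pos: [446.8, -91.2, 74.4]
ee_rot: [0.001, 0.75, 0.662, 0.0]
ft_force: [0.0, -1.0, 0.6]
width: 0.005
```

>>> apply_moves([
  [[0.0002,0.0015,0,0,0,0],[0.0002,0.0015,0,0,0,0]],
])

```text
t: 8.6
ee_pos: [446.8, -90.5, 74.3]
ee_rot: [0.001, 0.75, 0.661, -0.001]
ft_force: [-2.2, -22.1, 5.0]
width: 0.002
```

>>> apply_moves([
  [[0.0001,0.0008,0,0,0,0],[0,0,0,0,0,0]],
])

```text
t: 8.85
ee_pos: [446.7, -90.5, 74.3]
ee_rot: [0.001, 0.751, 0.661, -0.001]
ft_force: [-2.2, -22.0, 5.4]
width: 0.005
```

Firm stop. Backing away and lifting clear.

>>> apply_moves([
  [[-0.0005,-0.006,0,0,0,0],[-0.001,-0.01,0,0,0,0],[0,-0.006,0,0,0,0],[0,0,0.03,0,0,0],[0,0,0.04,0,0,0],[0,0,0.05,0,0,0],[0,0,0.05,0,0,0],[-0.03,-0.01,0.02,0,0,0],[-0.02,-0.01,0,0,0,0],[0,0,0,0,0,0]],
])

```text
t: 10.1
ee_pos: [394.8, -129.9, 264.3]
ee_rot: [0.0, 0.75, 0.661, -0.0]
ft_force: [0.1, 1.1, 0.4]
width: 0.004
```

```bash
python3 - <<'E'
from h import *
import cv2
s=observe();print(s['t'],s['ee_pos'],s['ft_force'])
a=get_image("wrist")[:,:,::-1];b=get_image("scene")[140:320,80:350,::-1]
cv2.imwrite("pics/w4.png",np.vstack([cv2.resize(a[:260],(768,390),interpolation=cv2.INTER_CUBIC)[:,:768],np.hstack([cv2.resize(b,(315,210)),cv2.resize(get_image("side")[80:300,140:410,::-1],(453,210))])]))
E
```

```text
10.1 [ 394.76729785 -129.90766011  264.29904055] [0.06397112 1.10392214 0.4103307 ]
```

View pics/w4.png

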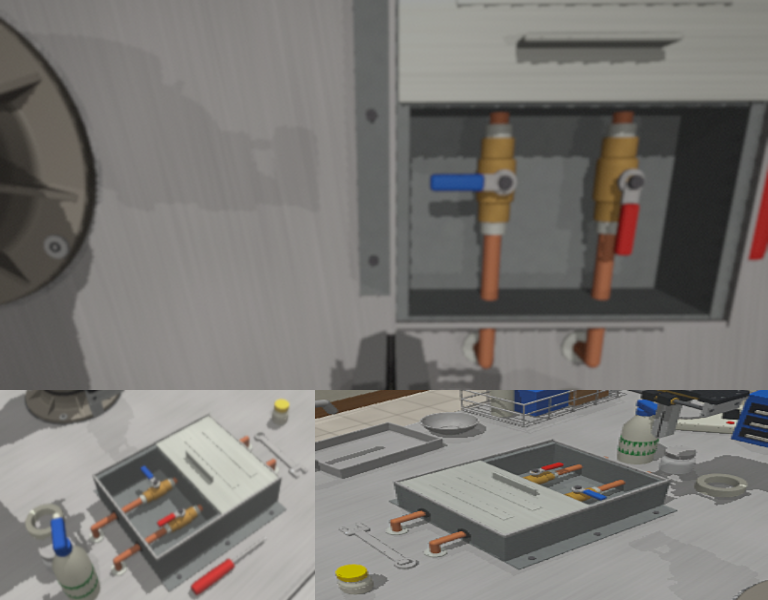

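The blue lever (431,182)–(506,183) lies across the pipe, parallel to the cover edge. The red lever still points along its pipe, the cover is over the meters, and the other objects look unmoved. I'll do a numeric check before handing in.

```bash
python3 - <<'E'
from h import *
th=-.124;R=np.array([[np.cos(th),-np.sin(th)],[np.sin(th),np.cos(th)]]);c=np.array([542.2,-31.6])
L=lambda u,v,z:(R.T@(proj("wrist",u/1.5,v/1.5,z)[:2]-c)).round(1)
print("blue stem/tip",L(506,183,72),L(431,182,69),"red tip",L(625,254,69),"lip",L(518,39,111),L(682,40,111),"edge",L(400,102,89))
E
```

```text
blue stem/tip [-44.4 -54.8] [-101.2  -54.2] red tip [  55.6 -110.5] lip [-52.8  35.2] [49.8 34.6] edge [-125.8    0.8]
```

All the numbers match: lever at 90°, lip at y=+35 (so the cover is at +80), and red still open.

```bash
python3 -c "
from plant import *
print(sign_off())"
```

```text
the job is handed in; nothing more can be done
None
```

The cover is slid fully across over the meters, the blue lever is shut, and the job is handed in at about 10 s of the 48 s allowed.

- **Cover:** I pushed its finger lip along the tracks until it met the end stop, at about 18 N. The last wrist picture puts the lip at y ≈ +35 mm and the plate's -y edge at about +0.8 mm in the box's frame. Both match the cover's origin at +80 mm, and it lies flat.
- **Blue lever:** I pushed it round with the closed fingertips to a firm stop, at about 22 N. Its tip now measures (-101, -54) mm against the stem at (-44, -55) mm, so it lies straight across the pipe.
- **Red lever and bystanders:** The red lever is still open, with its tip at (56, -111) mm. The other things on the bench look unmoved in the pictures, though I did not measure them again.

**Disagreements:** The scene and side cameras first disagreed by about 8 mm on the box's position. The wrist view settled it, and the contact position at the stop agreed with it. The blue tip also read about 4 mm to -x before the push.

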